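# Set out the pocket books on the display stand and clamp the row

## Task

Set out all the pocket books lying on the desk on the sloped display stand. Flip the red lever fully back (away from the robot) to free the sliding bookend and slide the bookend right back to its open end; then lay every book flat on the slope, front cover showing, head up and straight, foot resting against the bottom lip. Finally slide the bookend in until the whole row is closed up against the fixed end cheek without gaps, flip the lever fully forward again to lock it, and leave the other things on the desk alone.

Things in the scene. Friction and masses are not known exactly. Their poses are not given: they have to be found in the camera images.
- stand: Fixed oak display stand, 450 mm wide (y), facing the robot. Origin on the desk, mid-width, below the inside corner of slope and lip; x to the back, y left along the lip, z up. Board rises to the back at 30 degrees, 135 mm long, 26 to 94 mm high. Dark lip along its foot: 8 mm thick, 14 mm off the slope. Base spans x = -54 to 134 mm; a bookend rail runs in front of the lip.
- seat (a point): Corner of the stand where slope, lip and inner face of the fixed end cheek (right end, 12 mm thick, 32 mm off the slope, 97 mm long) meet: the row of books packs into it. x points up the slope, y left along the lip to the open end, z square off the slope. A book rightly laid has its origin at x = 50 mm, z = 0; in the closed row their y are 28, 84, 140, 196 mm.
- bookend (a joint): Position of the sliding steel bookend, m: 0 = open end (far left), growing to the right, towards the cheek, up to 0.30. Clear width between cheek and bookend plate = 0.350 m minus this. Slides at about 3 N when free; clamped firmly (over 30 N) when locked. Its carriage on the rail in front of the lip is 36 mm deep, its top 37 mm up, from 12 mm right to 78 mm left of the plate's middle.
- tab_top (a point): Middle of the top of the bookend's brass grip tab: upright, 12 mm thick (stand y), 30 mm deep (stand x), from 37 to 86 mm above the desk, 34 mm in front of the lip corner, in line with the bookend plate. Pinch it from above across its thickness to slide the bookend. Axes as the stand's. The lever stands 62 mm to its left.
- bookend_face (a point): Middle of the right face of the bookend plate, the face that closes up to the books. The plate is 10 mm thick (stand y), stands 3 to 34 mm off the slope and reaches 95 mm up it. Axes as the stand's.
- lever (a joint): Angle of the red cam lever on the bookend carriage, rad: 0 = folded forward to the robot (locked), 1.4 = leaning back from it (free); 0.7 is upright. Axis along stand y, 34 mm in front of the lip corner, 52 mm above the desk, 62 mm left of the tab. Stays where left; about 2 to 6 N at the knob moves it. The cam bites below about 0.7; count it free above 1.1, locked below 0.3.
- lever_knob (a point): Centre of the red ball (20 mm across) at the end of the lever, 65 mm from its axis. The arm below it is 10 x 12 mm.
- book1: Hardback pocket book, blue cover with a cream title block; 100 mm long (x), 56 wide (y), 18 thick (z), 0.1 to 0.2 kg, rigid. Origin at the centre of its underside (back cover); x points to its head, where the title block is, z out of the front cover; spine at +y. Starts flat on the desk before the stand, cover up, head roughly away from the robot. May be absent: two to four are there.
- book2: Hardback pocket book, green cover with a yellow title block; 100 mm long (x), 56 wide (y), 18 thick (z), 0.1 to 0.2 kg, rigid. Origin at the centre of its underside (back cover); x points to its head, where the title block is, z out of the front cover; spine at +y. Starts flat on the desk before the stand, cover up, head roughly away from the robot. May be absent: two to four are there.
- book3: Hardback pocket book, orange cover with a white title block; 100 mm long (x), 56 wide (y), 18 thick (z), 0.1 to 0.2 kg, rigid. Origin at the centre of its underside (back cover); x points to its head, where the title block is, z out of the front cover; spine at +y. Starts flat on the desk before the stand, cover up, head roughly away from the robot. May be absent: two to four are there.
- book4: Hardback pocket book, red cover with a cream title block; 100 mm long (x), 56 wide (y), 18 thick (z), 0.1 to 0.2 kg, rigid. Origin at the centre of its underside (back cover); x points to its head, where the title block is, z out of the front cover; spine at +y. Starts flat on the desk before the stand, cover up, head roughly away from the robot. May be absent: two to four are there.
- mug: Blue mug, 80 mm across, 95 mm high, origin under its centre; leave alone.
- paperweight: Marble paperweight, 80 mm across, 52 mm high, origin under its centre; leave alone.
- glasses_case: Blue glasses case, 62 x 155 x 36 mm, origin under its centre, lying to the right of the stand; leave alone.

How it is judged:
By the outcome, as a careful person would: the job done as asked, in the order asked, and still so for the second after the job is handed in, with the robot touching nothing.
Of book1, book2, book3, book4 only 2 to 4 are there at a start; the rules pass over those that are not, and their reading is None.
At some moment in a run one of book1, book2, book3, book4 may be knocked a few centimetres aside while the robot is not near it.
Once in a run the grip may slacken for a moment while it holds something.
It also fails if it takes over 210 s, if anything falls off the work surface, if the arm or the gripper's body presses on something with over 40 N, if the wrist force passes 120 N, or if a joint passes its speed limit or range.

## Robot

A 7-joint arm with a two-finger parallel gripper is mounted at the origin on the work surface. World frame = base frame: x ahead of the robot, y to its left, z up, the work surface at z = 0. Lengths are in mm, angles in rad, forces in N, time in s.
With the tool pointing down it reaches from about 400 to 900 mm from the base axis. Payload 5.6 kg.
Tool frame: the origin (TCP) lies midway between the tips of the shut fingers; the grasp point (between the pads) lies 19 mm behind it; x points along the fingers, y is the direction in which the jaws open and shut, and the axes are right-handed (so a half turn about x gives the same grasp; the last joint's range is limited). The gripper opens to 92 mm and grips with 3 to 60 N. Pads are 20 mm wide; open, the fingers measure 128 mm over their backs; the gripper's body (75 mm by 189 mm) begins 69 mm behind the grasp point.
Start: joints at [1.226, 0.468, -0.012, 1.603, 0.006, 1.071, -0.056], TCP at [193.164, -620.642, 214.592] pointing down, gripper open.
Joint ranges: [-2.53, 2.53], [-0.31, 2.02], [-1.57, 1.55], [0.28, 2.44], [-1.29, 4.43], [0.15, 1.84], [-2.92, 2.92]. Speed limits (rad/s): [2.57, 2.57, 3.14, 3.14, 3.14, 3.14, 3.14].

## Interface

Orientations are given as a rotation vector (axis times angle).
In Python, from cell import robot, grip, kin, viewer gives the robot as it stands. Calls block until the motion is done:
- robot.movep(position, orientation): joint-space move of the TCP to a pose.
- robot.servo_line(position, feed=150, rotation=None): straight line of the TCP; rotation=None keeps the orientation; feed is the mean speed in mm/s.
- robot.goto_joints(angles): joint-space move.
- grip(opening, newtons=None): opening from 0.0 (shut) to 1.0 (fully open); newtons is the grip in N (None keeps the last); returns when the fingers have stopped.
- robot.hold(seconds).
- kin.ik(position, orientation): joint angles nearest the present ones, or None.
- robot.observe(): the state.
- viewer.read_camera(name): name is "side" or "top" or "wrist"; returns the picture (420x560x3 uint8, red, green, blue); there is no depth.
- viewer.camera_info(name): a dict with "camera_matrix" (3x3 intrinsics, pixels), "R" (3x3) and "t" (3): a world point X has camera coordinates R X + t. Camera axes: x right, y down, z forward; pixel columns grow to the right and rows downward; lengths in mm; the calibration is good to about 2 mm. A picture is of the moment at which its call begins: read the wrist's pose just before it. camera_info takes no time and is no camera call; for the wrist camera it gives the pose at the moment of the call.
A pose or a line that the arm cannot do raises robot.IKError and nothing moves.
- robot.job_done(): hands the job in, once; it reports no verdict.
Trained networks look in the newest picture that a camera, given by its name, has taken for a name from the list of things; names that differ only in an ending like _2 or _b are one class to them, and where a whole thing is asked for, a point or a joint stands for the part that bears it (a point fixed in the world has none). Each returns a list of dicts, best first, with "confidence" (0 to 1); they miss things now and then, are a little off and sometimes report something else, mostly with a low value. They report only what shows in the picture. A call takes as long as a camera call.
- viewer.silhouettes(name, camera): "mask" (420x560 bool, what is visible of it).
- viewer.pinpoint(name, camera): "at" ([x, y, z] in mm, in the coordinates of the camera as it stood for that picture, good to about 4 mm: a listed point, or the origin of a listed thing).
The state is a dict: "t": time; "joints": joint angles; "joint_velocities": joint speeds; "joint_torque": joint torques, N m; "tcp_pos": TCP position; "tcp_rot": TCP orientation; "contact_force": force on the tool from outside, world axes, zero at the start; "wrist_torque": the same for the moment, N m; "grip_width": opening from 0.0 (shut) to 1.0 (fully open).
Only numpy, scipy, OpenCV 4.12 (cv2) and the standard library are available. Lean on these libraries where they do the work, as an engineer would, in place of code of your own. Each camera call takes 0.05 s, during which the arm holds its last target. There are 200 camera calls.

## Working session

There is one attempt and no reset: what is moved stays moved. The work goes in short steps, each a Python script; the robot and the scene stay as the last script left them, time stands still between calls to the robot, and variables do not carry over. Pictures are saved under pics/ and viewed, about 12 in all and at most 16, crops included, and the job is handed in when it is done.

```bash
ls; mkdir -p pics
cat > h.py <<'E'
import numpy as np, cv2
from cell import robot, grip, kin, viewer
from scipy.spatial.transform import Rotation as Rn
def snap(cam,save=None):
    im=viewer.read_camera(cam); ci=viewer.camera_info(cam)
    if save: cv2.imwrite('pics/'+save,cv2.cvtColor(im,cv2.COLOR_RGB2BGR))
    return im,ci
def world(ci,p): return np.array(ci['R']).T@(np.array(p)-np.array(ci['t']))
def pin(name,cam,ci):
    return [(round(d['confidence'],2),world(ci,d['at']).round(1)) for d in viewer.pinpoint(name,cam)]
def ray(ci,px,z):
    d=np.array(ci['R']).T@np.linalg.inv(ci['camera_matrix'])@np.array([px[0],px[1],1.]); c=-np.array(ci['R']).T@np.array(ci['t'])
    return c+d*(z-c[2])/d[2]
E
python3 - <<'E'
from h import *
o=robot.observe(); print(o['t'],o['tcp_pos'],o['tcp_rot'],Rn.from_rotvec(o['tcp_rot']).as_matrix().round(2),o['grip_width'])
for c in ['top','side']:
    im,ci=snap(c,c+'0.png'); print(c,'cam at',(-np.array(ci['R']).T@np.array(ci['t'])).round())
    for n in ['stand','seat','tab_top','bookend_face','lever_knob','book1','book2','book3','book4','mug','paperweight','glasses_case']: print(n,pin(n,c,ci))
im=np.hstack([cv2.imread('pics/top0.png'),cv2.imread('pics/side0.png')]); cv2.imwrite('pics/a.png',cv2.resize(im,(800,300)))
E
```

```text
pics
0.0 [ 192.97495354 -620.07853597  213.66875043] [ 2.05930822  0.31491217 -2.06008898] [[-0.    0.3  -0.95]
 [ 0.   -0.95 -0.3 ]
 [-1.   -0.    0.  ]] 1.0031149572092468
top cam at [ 330.   27. 1185.]
stand [(0.59, array([ 5.962e+02, -4.840e+01, -5.000e-01]))]
seat [(0.78, array([ 605.4, -258.2,   25.7]))]
tab_top [(0.8, array([562.3, -98.7,  87.7])), (0.26, array([ 435.7, -246.4,   -2.4]))]
bookend_face [(0.62, array([641.7, -95.2,  60.8]))]
lever_knob [(0.53, array([520.7, -39.4, 100.6])), (0.42, array([ 608.1, -258.8,   24.7]))]
book1 [(0.7, array([425.7, -96.5,   1.3])), (0.67, array([ 4.303e+02,  7.970e+01, -1.000e-01]))]
book2 [(0.7, array([425.7, -96.5,   1.3])), (0.67, array([ 4.303e+02,  7.970e+01, -1.000e-01]))]
book3 [(0.7, array([425.7, -96.5,   1.3])), (0.67, array([ 4.303e+02,  7.970e+01, -1.000e-01]))]
book4 [(0.7, array([425.7, -96.5,   1.3])), (0.67, array([ 4.303e+02,  7.970e+01, -1.000e-01]))]
mug [(0.58, array([435.9, 468.4,   2.1]))]
paperweight [(0.69, array([ 406.3, -443.8,    2.5]))]
glasses_case [(0.63, array([ 621.2, -381. ,   -1.7]))]
side cam at [ 443.
[... 710 characters left out ...]
([429.2,  73. ,  -1.8])), (0.52, array([ 604.8, -256.6,   27.1])), (0.15, array([560.1, -95.2,  90.7]))]
book3 [(0.92, array([ 434.4, -245. ,    0. ])), (0.85, array([420.3, -98.1,   2.5])), (0.58, array([429.2,  73. ,  -1.8])), (0.52, array([ 604.8, -256.6,   27.1])), (0.15, array([560.1, -95.2,  90.7]))]
book4 [(0.92, array([ 434.4, -245. ,    0. ])), (0.85, array([420.3, -98.1,   2.5])), (0.58, array([429.2,  73. ,  -1.8])), (0.52, array([ 604.8, -256.6,   27.1])), (0.15, array([560.1, -95.2,  90.7]))]
mug [(0.78, array([434.9, 472.5,   3.7]))]
paperweight [(0.56, array([ 401.1, -447.1,   -3.6]))]
glasses_case [(0.65, array([ 615.7, -378.1,    2. ])), (0.44, array([559.9, -94.4,  90.8]))]
```

View pics/top0.png

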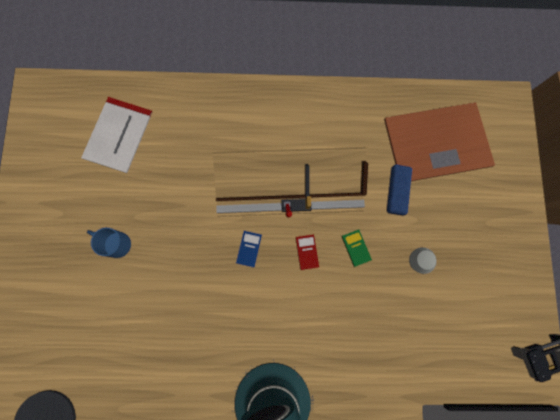

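View pics/side0.png

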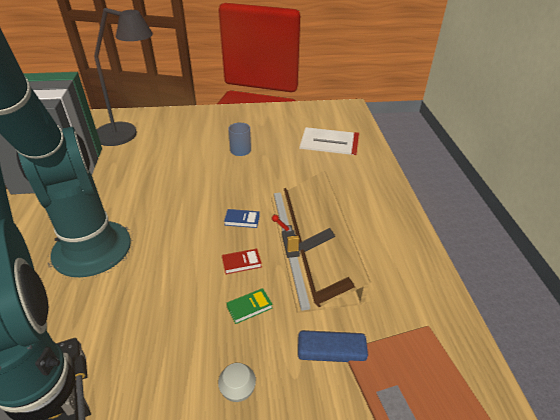

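Three books: blue book1 at about (430,75), red book4 at (423,-97), green book2 at (434,-246). The bookend is near y=-97 and the lever is locked forward. In the top picture the books are at (249,249), (307,252) and (356,248), and the lip runs from (216,198) to (365,193). I'll take closer wrist views to refine these.

```bash
cat >> h.py <<'E'
R0=np.array([[0,0,-1.],[0,-1,0],[-1,0,0]])
def rot(yaw,tilt=0): # tilt>0: fingers point forward (into the slope)
    return (Rn.from_euler('z',yaw)*Rn.from_euler('y',-tilt)*Rn.from_matrix(R0)).as_rotvec()
E
python3 - <<'E'
from h import *
k=0
for p in [(470,-230,330),(470,-70,330),(470,100,330)]:
    robot.movep(p,rot(0.043)); k+=1
    im,ci=snap('wrist',f'w{k}.png')
    print(p,robot.observe()['t'],robot.observe()['tcp_pos'].round(1) if hasattr(robot.observe()['tcp_pos'],'round') else '', 'cam',(-np.array(ci['R']).T@np.array(ci['t'])).round(), 'axis',np.array(ci['R'])[2].round(2))
    for n in ['stand','seat','tab_top','bookend_face','lever_knob','book1']: print(n,[x for x in pin(n,'wrist',ci) if x[0]>.4])
E
```

```text
(470, -230, 330) 3.1417 [ 469.5 -231.1  329.6] cam [ 550. -227.  499.] axis [-0.29 -0.01 -0.96]
stand [(0.64, array([592.9, -43.4,   1.6]))]
seat [(0.71, array([ 602.6, -258. ,   24.5]))]
tab_top [(0.8, array([563.9, -97.1,  81. ]))]
bookend_face [(0.86, array([639.6, -93.6,  66. ]))]
lever_knob [(0.93, array([516.2, -38.4,  97.5]))]
book1 [(0.79, array([423.1, -97. ,  -2.5])), (0.6, array([431.8,  75.5,  -4.4])), (0.6, array([ 433.2, -247.9,   -3. ]))]
(470, -70, 330) 4.175 [470.1 -71.5 330. ] cam [550. -68. 499.] axis [-0.28 -0.01 -0.96]
stand [(0.76, array([594.2, -46.2,   0.6]))]
seat [(0.55, array([ 603. , -264.1,   23. ]))]
tab_top [(0.73, array([561.4, -95.2,  79.8])), (0.63, array([423.2, -96.5,  -2.8]))]
bookend_face [(0.96, array([644.4, -97.1,  63. ]))]
lever_knob [(0.63, array([518.3, -36.4, 100.4]))]
book1 [(0.78, array([ 433.6, -248.6,   -1. ])), (0.58, array([424.5, -95. ,  -0.9])), (0.55, array([430.7,  75.4,  -5.1]))]
(470, 100, 330) 5.2417 [470.5  97.7 329.8] cam [551. 101. 499.] axis [-0.28 -0.01 -0.96]
stand [(0.75, array([592.6, -45.9,  -1.7]))]
seat [(0.76, array([ 602.9, -257.7,   22.3]))]
tab_top [(0.73, array([561.2, -94.1,  82.9]))]
bookend_face [(0.95, array([642.2, -96.3,  64.8]))]
lever_knob [(0.69, array([519.2, -37.2,  97.8]))]
book1 [(0.97, array([420.2, -95.5,  -3.1])), (0.96, array([432.5,  75.8,  -3.4]))]
```

```bash
python3 -c "
import cv2,numpy as np
a=[cv2.imread(f'pics/w{k}.png') for k in (1,2,3)]
cv2.imwrite('pics/wc.png',np.vstack([np.hstack([cv2.resize(a[0],(400,300)),cv2.resize(a[1],(400,300))]),np.hstack([cv2.resize(a[2],(400,300))]*2)]))"
```

```text
(no output)
```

View pics/wc.png

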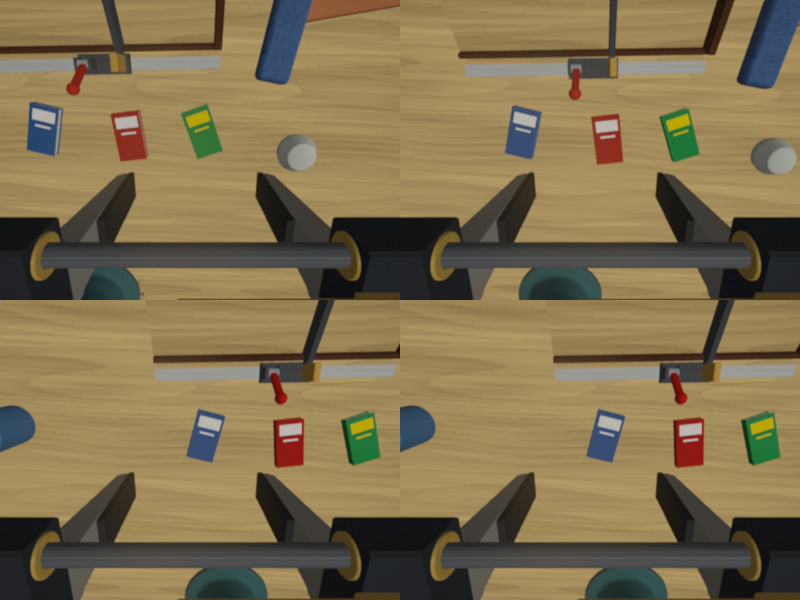

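```bash
cat >> h.py <<'E'
def rays(ci,pts,z): # Nx2 px -> Nx2 world xy at height z
    d=(np.array(ci['R']).T@np.linalg.inv(ci['camera_matrix'])@np.c_[pts,np.ones(len(pts))].T).T; c=-np.array(ci['R']).T@np.array(ci['t'])
    return (c+d*((z-c[2])/d[:,2])[:,None])[:,:2]
HUE={'book1':(105,130),'book2':(45,80),'book4':(173,182)}
def rects(cam,ci,im=None,z=18):
    """minAreaRect of each book mask projected at height z: (colour hue, centre, size, angle of long axis from +x)"""
    out=[]; im=viewer.read_camera(cam) if im is None else im
    hsv=cv2.cvtColor(im,cv2.COLOR_RGB2HSV)
    for d in viewer.silhouettes('book1',cam):
        m=d['mask']; v=hsv[m]; v=v[v[:,1]>90]
        if len(v)<50: continue
        h=int(np.median(v[:,0]))
        n=next((k for k,(a,b) in HUE.items() if a<=h<=b or a<=h+180<=b),h)
        ys,xs=np.nonzero(m); (c,s,a)=cv2.minAreaRect(rays(ci,np.c_[xs,ys].astype(float),z).astype(np.float32))
        ang=np.deg2rad(a if s[0]>s[1] else a+90); ang=(ang+np.pi/2)%np.pi-np.pi/2
        out.append((n,round(d['confidence'],2),np.round(c,1),np.round(sorted(s),1),round(ang,3)))
    return out
E
python3 - <<'E'
from h import *
robot.movep((430,-80,330),rot(0.043)); im,ci=snap('wrist','w4.png')
for r in rects('wrist',ci,im): print(*r)
print(pin('book1','wrist',ci))
hsv=cv2.cvtColor(im,cv2.COLOR_RGB2HSV).astype(int)
g=im.astype(int)
m=(g.sum(2)<190)&(g[...,0]>g[...,2]+15)&(g[...,0]<110)
m[200:]=0
n,l,s,c=cv2.connectedComponentsWithStats(m.astype(np.uint8))
for i in np.argsort(-s[1:,4])[:4]+1:
    print(s[i]); ys,xs=np.nonzero(l==i)
    # lower (front) edge per column
    P=np.array([(x,ys[xs==x].max()) for x in np.unique(xs)],float)
    W=rays(ci,P,33); 
    b=np.polyfit(W[:,1],W[:,0],1)
    for _ in range(4):
        r=W[:,0]-np.polyval(b,W[:,1]); k=abs(r)<3; b=np.polyfit(W[k,1],W[k,0],1)
    print('x=%.4f*y+%.1f'%tuple(b),k.sum(), W[:,1].min(),W[:,1].max())
E
```

```text
book1 0.92 [429.1  74.9] [ 59.7 102.9] -0.213
book2 0.8 [ 436.5 -243.3] [ 61.4 102.8] 0.37
4 0.65 [422.1 -97. ] [ 57.  101.1] 0.161
[(0.87, array([ 436.8, -248.2,   -1. ])), (0.82, array([432.4,  75.3,  -2.7])), (0.8, array([423.5, -97.1,  -3.2]))]
[ 293    0  161   44 1994]
x=-0.0583*y+578.8 148 -285.0931396869834 -95.03280727267801
[  72   33  218   14 1969]
x=-0.0606*y+578.3 217 -90.13311678215291 179.63469781288842
[287  48   9  27  72]
x=-0.0440*y+543.8 9 -99.8660353152348 -89.68766725523643
[231  85   5  16  26]
x=-12.8518*y+257.6 1 -23.735914627819064 -18.73065740125554<stdin>:17: RankWarning: Polyfit may be poorly conditioned
<stdin>:17: RankWarning: Polyfit may be poorly conditioned
<stdin>:17: RankWarning: Polyfit may be poorly conditioned
<stdin>:17: RankWarning: Polyfit may be poorly conditioned
```

```bash
cat >> h.py <<'E'
import json,os
C=dict(o=[594.5,-46.0],yaw=0.057)
if os.path.exists('c.json'): C=json.load(open('c.json'))
YAW=C['yaw']
def S(x,y,z):
    c,s=np.cos(YAW),np.sin(YAW); return np.array([C['o'][0]+c*x-s*y,C['o'][1]+s*x+c*y,z])
def Sinv(p):
    c,s=np.cos(YAW),np.sin(YAW); d=np.array(p[:2])-C['o']; return np.array([c*d[0]+s*d[1],-s*d[0]+c*d[1],p[2]])
def F():
    f=np.array(robot.observe()['contact_force']); return np.array([np.cos(YAW)*f[0]+np.sin(YAW)*f[1],-np.sin(YAW)*f[0]+np.cos(YAW)*f[1],f[2]])
def st(tag=''):
    o=robot.observe(); print(tag,'t=%.1f'%o['t'],'stand xyz',Sinv(o['tcp_pos']).round(1),'F',F().round(1),'w %.3f'%o['grip_width'])
def knob(th): return -34+65*np.sin(th-.7), 52+65*np.cos(th-.7)
def flip(yk,a,b):
    """pinch the knob at angle a, swing it to b"""
    x,z=knob(a); grip(0.5,15)
    robot.movep(S(x,yk,z+60),rot(YAW)); robot.servo_line(S(x,yk,z-19),200); st('at knob'); grip(0,20); st('gripped')
    for t in np.linspace(a,b,7)[1:]:
        x,z=knob(t); robot.servo_line(S(x,yk,z-19),80); 
        st('th %.2f'%t)
    grip(0.5); x,z=knob(b); robot.servo_line(S(x,yk,z+60),200)
E
python3 - <<'E'
from h import *
flip(13.5,0,1.41)
im,ci=snap('wrist','w5.png')
for n in ['tab_top','lever_knob']: print(n,[(c,Sinv(p).round(1)) for c,p in pin(n,'wrist',ci)])
E
```

```text
at knob t=8.6 stand xyz [-74.9  13.1  84.3] F [ 0.3 -0.5  0.2] w 0.502
gripped t=9.1 stand xyz [-75.3  14.2  83.5] F [-0.2  2.8  5.9] w 0.197
th 0.23 t=9.5 stand xyz [-63.8  12.8  90.8] F [-3.8 -0.9 -0.8] w 0.199
th 0.47 t=9.8 stand xyz [-48.3  12.7  96.1] F [-0.7 -2.1 -5.7] w 0.201
th 0.70 t=10.2 stand xyz [-33.   12.9  97.8] F [ 0.9 -3.9 -8.4] w 0.203
th 0.94 t=10.5 stand xyz [-18.   13.4  96.1] F [-0.4 -2.2 -5.2] w 0.199
th 1.17 t=10.8 stand xyz [-3.2 13.6 91. ] F [ 1.  -2.9 -3.1] w 0.200
th 1.41 t=11.2 stand xyz [10.1 13.6 82.5] F [ 2.9 -2.3  0.1] w 0.200
tab_top [(0.81, array([-36.9, -49.1,  81.4]))]
lever_knob [(0.95, array([ 7.7, 12.7, 97.7]))]
```

View pics/w5.png

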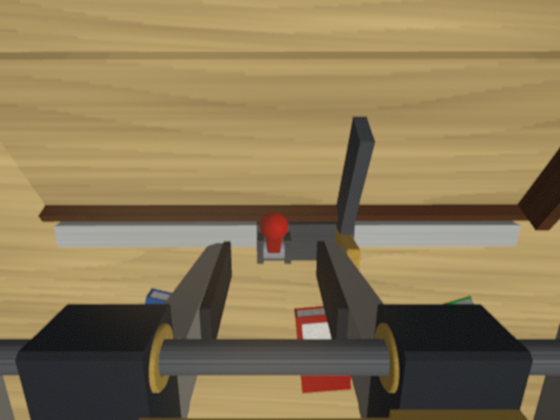

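The lever is free: the knob in the picture, at (275,225), is leaning back. The lip lies level in this view, so the yaw is right. Next, slide the bookend open.

```bash
cat >> h.py <<'E'
def take_tab(yt):
    grip(0.5,20); robot.movep(S(-34,yt,130),rot(YAW)); robot.servo_line(S(-34,yt,50),200); grip(0,30); st('tab held')
E
python3 - <<'E'
from h import *
take_tab(-48.5)
y0=Sinv(robot.observe()['tcp_pos'])[1]
robot.servo_line(S(-34,136,50),120); st()
for y in range(138,150,1):
    robot.servo_line(S(-34,y,50),40); 
    if abs(F()[1])>10: break
st('end'); grip(0.5); st('rel'); robot.servo_line(S(-34,y,150),200)
robot.movep((440,-80,330),rot(YAW)); im,ci=snap('wrist','w6.png')
for n in ['tab_top','lever_knob','bookend_face']: print(n,[(c,Sinv(p).round(1)) for c,p in pin(n,'wrist',ci)])
for r in rects('wrist',ci,im): print(*r)
E
```

```text
tab held t=14.3 stand xyz [-33.2 -48.   50.8] F [-0.9  2.3  4.9] w 0.127
 t=15.9 stand xyz [-33.5 134.9  50.8] F [-2.3 -1.1  7.2] w 0.129
end t=18.7 stand xyz [-33.5 142.7  50.8] F [ -3.2 -10.3  10.5] w 0.130
rel t=19.4 stand xyz [-34. 136.  50.] F [ -0.6 -23.3  10.9] w 0.498
tab_top [(0.81, array([-35.7, 143.4,  80.8]))]
lever_knob [(0.97, array([  5.8, 205.7,  99.4]))]
bookend_face []
book2 0.82 [ 436.7 -242.9] [ 60.5 104.1] 0.391
4 0.74 [ 395.9 -100.5] [ 55.8 102.2] 0.157
book1 0.67 [428.5  75.2] [ 58.5 101.8] -0.213
```

View pics/w6.png

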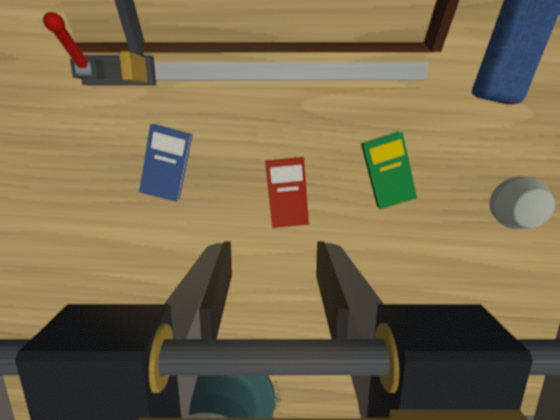

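Bookend is at its open end. The red book has been knocked to x≈396, so I'll re-measure each book just before grasping it. Green first.

```bash
cat >> h.py <<'E'
def P(u,y,n): # seat coordinates -> world
    return S(u*np.cos(np.pi/6)-n*.5, y-213, 26+u*.5+n*np.cos(np.pi/6))
def look_book(xy):
    robot.movep((xy[0],xy[1],190),rot(YAW)); im,ci=snap('wrist')
    best=min(rects('wrist',ci,im),key=lambda r:np.hypot(*(r[2]-xy))); print(best,[p for p in pin('book1','wrist',ci) if np.hypot(*(p[1][:2]-xy))<50])
    return best
def pick(xy):
    grip(1.0,30); b=look_book(np.array(xy))
    assert np.hypot(*(b[2]-xy))<45 and 95<b[3][1]<112 and 53<b[3][0]<64
    x,y=b[2]+[1.5*np.cos(b[4]),1.5*np.sin(b[4])]
    robot.movep((x,y,60),rot(b[4])); robot.servo_line((x,y,5),120); st('down'); grip(0.3,30); st('gripped')
    robot.servo_line((x,y,110),150); st('lifted')
def place(ys):
    r=rot(YAW,np.pi/6)
    robot.movep(P(75,ys,90),r); st('above')
    robot.servo_line(P(60,ys,12),120); robot.servo_line(P(60,ys,5),40); st('low')
    for u in np.arange(58,42,-1):
        robot.servo_line(P(u,ys,5),30); f=F(); fu=f[0]*np.cos(np.pi/6)+f[2]*.5
        if fu>7: break
    st('u=%.0f fu=%.1f'%(u,fu))
def release(ys,w=0.73):
    grip(w); st('open'); p=np.array(robot.observe()['tcp_pos'])
    robot.servo_line(p+P(0,0,70)-P(0,0,0),150); st('clear')
E
python3 - <<'E'
from h import *
pick((435,-246)); robot.hold(.3); st()
place(58); print(robot.observe()['t'])
E
```

```text
('book2', 0.92, array([ 437. , -245.5]), array([ 56.6, 102.1]), np.float64(0.377)) [(0.56, array([ 437.2, -244.8,   -3.6]))]
down t=24.4 stand xyz [-166.3 -190.2    6. ] F [ 0.7 -0.7  0.1] w 1.001
gripped t=25.0 stand xyz [-167.1 -189.9    5.2] F [ 0.1 -0.5  2.7] w 0.605
lifted t=25.8 stand xyz [-167.9 -189.4  109.2] F [-0.9 -0.5 -1.6] w 0.606
 t=26.1 stand xyz [-167.5 -189.5  109.3] F [ 0.2  0.  -2. ] w 0.603
above t=26.9 stand xyz [  19.  -155.1  140.7] F [-0.5  0.  -1.1] w 0.611Traceback (most recent call last):
  File "<stdin>", line 3, in <module>
  File "h.py", line 72, in place
    robot.servo_line(P(60,ys,12),120); robot.servo_line(P(60,ys,5),40); st('low')
    ~~~~~~~~~~~~~~~~^^^^^^^^^^^^^^^^^
cell.IKError: the arm cannot follow that straight line within its joint ranges
```

Run:
```python
from h import *
r=rot(YAW,np.pi/6); print(np.round(robot.observe()['joints'],2))
for t in (30,20,10,0):
  for flip in (0,1):
    rr=(Rn.from_rotvec(rot(YAW,np.deg2rad(t)))*Rn.from_euler('x',180*flip,degrees=True)).as_rotvec()
    for u,n in [(75,90),(60,50),(60,12),(50,4)]:
        q=kin.ik(P(u,58,n),rr); print(t,flip,u,n,None if q is None else np.round(q,2))
```

```text
[ 0.7   0.43 -0.4   2.03 -0.18  0.24 -0.98]
30 0 75 90 [ 0.7   0.43 -0.4   2.03 -0.18  0.24 -0.98]
30 0 60 50 [ 0.67  0.51 -0.39  2.03 -0.17  0.15 -0.98]
30 0 60 12 [ 0.35  0.55 -0.01  2.02 -1.17  0.21 -0.06]
30 0 50 4 [ 0.9   0.7  -0.71  2.    1.21  0.21 -2.24]
30 1 75 90 [ 0.7   0.43 -0.4   2.03 -0.18  0.24 -0.98]
30 1 60 50 [ 1.08  0.7  -0.93  2.01  1.14  0.35  1.01]
30 1 60 12 [ 0.98  0.74 -0.82  1.98  1.24  0.29  0.91]
30 1 50 4 [ 0.94  0.73 -0.76  2.    1.27  0.24  0.86]
20 0 75 90 [ 0.47  0.43 -0.18  1.92 -0.11  0.48 -1.11]
20 0 60 50 [ 0.46  0.5  -0.18  1.92 -0.1   0.4  -1.11]
20 0 60 12 [ 0.44  0.57 -0.17  1.89 -0.09  0.35 -1.12]
20 0 50 4 [ 0.44  0.59 -0.17  1.91 -0.09  0.33 -1.12]
20 1 75 90 [ 1.15  0.77 -1.16  1.87  0.96  0.74  1.19]
20 1 60 50 [ 1.12  0.85 -1.14  1.88  1.09  0.72  1.1 ]
20 1 60 12 [ 1.07  0.91 -1.09  1.85  1.16  0.71  1.05]
20 1 50 4 [ 1.06  0.92 -1.07  1.87  1.19  0.69  1.03]
10 0 75 90 [ 0.26  0.47  0.03  1.79 -0.11  0.71 -1.14]
10 0 60 50 [ 0.27  0.54  0.01  1.8  -0.11  0.64 -1.14]
10 0 60 12 [ 0.27  0.61  0.01  1.77 -0.11  0.6  -1.15]
10 0 50 4 [ 0.28  0.62 -0.    1.78 -0.1   0.57 -1.16]
10 1 75 90 [ 1.08  0.85 -1.2   1.74  0.92  1.01  1.23]
10 1 60 50 [ 1.07  0.95 -1.21  1.75  1.05  1.01  1.15]
10 1 60 12 [ 1.03  1.02 -1.2   1.72  1.12  1.02  1.12]
10 1 50 4 [ 1.04  1.04 -1.19  1.73  1.15  1.01  1.1 ]
0 0 75 90 [ 0.08  0.55  0.25  1.67 -0.16  0.94 -1.13]
0 0 60 50 [ 0.11  0.61  0.2   1.67 -0.15  0.87 -1.14]
0 0 60 12 [ 0.13  0.68  0.16  1.63 -0.14  0.84 -1.16]
0 0 50 4 [ 0.14  0.69  0.16  1.65 -0.14  0.81 -1.16]
0 1 75 90 [ 0.99  0.93 -1.21  1.6   0.9   1.26  1.25]
0 1 60 50 [ 0.99  1.04 -1.24  1.61  1.02  1.27  1.19]
0 1 60 12 [ 0.96  1.12 -1.25  1.57  1.1   1.28  1.16]
0 1 50 4 [ 0.97  1.14 -1.25  1.59  1.12  1.28  1.15]
```

```bash
cat >> h.py <<'E'
QA=np.array([0.98,.56,-.82,1.98,1.24,.29,-2.23])
def roterr(): return (Rn.from_rotvec(robot.observe()['tcp_rot'])*Rn.from_rotvec(rot(YAW,np.pi/6)).inv()).as_rotvec().round(3)
E
python3 - <<'E'
from h import *
q=np.array(robot.observe()['joints']); q[1]-=.1; robot.goto_joints(q); st('up')
robot.goto_joints(QA); st('QA'); print(roterr())
for y in (58,148,238):
  for u,n in [(75,90),(60,50),(60,12),(48,5)]:
    q=kin.ik(P(u,y,n),rot(YAW,np.pi/6)); print(y,u,n,None if q is None else np.round(q,2))
E
```

```text
up t=27.2 stand xyz [  28.5 -164.9  203.2] F [-0.8 -0.5 -1.9] w 0.607
QA t=28.5 stand xyz [  63.6 -188.5  162.6] F [-0.1  0.3 -2. ] w 0.609
[-0.149 -0.1   -0.001]
58 75 90 [ 1.14  0.63 -0.99  2.    0.93  0.38 -1.95]
58 60 50 [ 1.05  0.68 -0.89  2.01  1.09  0.32 -2.1 ]
58 60 12 [ 0.96  0.73 -0.8   1.98  1.21  0.28 -2.22]
58 48 5 [ 0.94  0.72 -0.76  2.    1.27  0.24 -2.28]
148 75 90 [ 0.96  0.54 -0.94  2.08  1.06  0.34 -2.26]
148 60 50 [ 0.83  0.58 -0.79  2.1   1.26  0.27 -2.47]
148 60 12 [ 0.71  0.63 -0.66  2.07  1.44  0.22 -2.65]
148 48 5 [ 0.68  0.63 -0.62  2.09  1.59  0.19 -2.8 ]
238 75 90 [ 0.72  0.47 -0.87  2.13  1.18  0.35 -2.58]
238 60 50 [ 0.57  0.51 -0.69  2.14  1.42  0.28 -2.82]
238 60 12 [ 0.95  1.08 -1.33  2.09  1.78  0.9  -2.82]
238 48 5 [ 0.95  1.11 -1.34  2.11  1.82  0.92 -2.84]
```

Run:
```python
from h import *
place(58); print(roterr()); im,ci=snap('wrist','w7.png')
im,ci=snap('side','s7.png'); cv2.imwrite('pics/s7c.png',cv2.resize(cv2.imread('pics/s7.png')[150:380,200:400],(600,690)[::1])[:600])
```

```text
above t=28.9 stand xyz [  20.2 -156.1  141.5] F [ 0.1 -0.7 -1.2] w 0.609
low t=30.1 stand xyz [  50.1 -155.6   61.2] F [-2.  -0.6  3.2] w 0.608
u=47 fu=8.7 t=33.1 stand xyz [  41.8 -154.9   56.5] F [ 7.3 -1.5  4.8] w 0.604
[ 0.    -0.007  0.002]
```

View pics/w7.png

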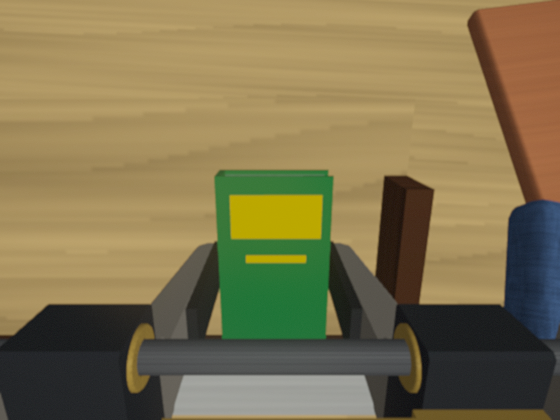

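Green is flat on the slope, foot at the lip, and the cheek is clear on the right. Release it, then look.

Run:
```python
from h import *
release(58)
im,ci=snap('wrist','w8.png'); print(robot.observe()['t'])
pick((396,-100)); robot.hold(.2); st()
im,ci=snap('top','t8.png')
for r in rects('top',ci,im): print(*r)
q=np.array(robot.observe()['joints']); print(q.round(2))
```

```text
open t=33.5 stand xyz [  37.2 -154.9   52.9] F [-0.4  0.2  0.6] w 0.735
clear t=34.2 stand xyz [   1.9 -155.5  113.1] F [ 0.5  0.5 -0.4] w 0.731
34.2083
(4, 0.58, array([ 395.8, -101.3]), array([ 56.6, 102. ]), np.float64(0.161)) [(0.77, array([394.7, -99.7,  -1.4]))]
down t=37.0 stand xyz [-199.1  -44.1    6. ] F [0.1 0.7 0.1] w 1.002
gripped t=37.7 stand xyz [-200.   -43.8    5.1] F [-0.4 -0.3  3. ] w 0.606
lifted t=38.5 stand xyz [-200.7  -43.8  109.3] F [ 0.7 -0.4 -1. ] w 0.604
 t=38.7 stand xyz [-200.5  -43.4  109.4] F [ 0.9  0.1 -1.3] w 0.607
book1 0.93 [428.7  76.6] [ 56.4 101.2] -0.196
book2 0.8 [ 651.5 -207.2] [ 62.3 110.9] -0.024
book4 0.65 [387.7 -88.6] [ 38.8 109.9] 0.532
[ 1.14  0.52 -1.16  2.2   0.66  0.83 -1.85]
```

View pics/w8.png

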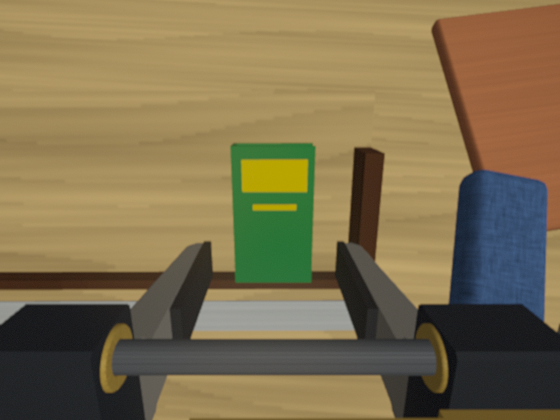

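Green is seated straight. Red is held; place it.

Run:
```python
from h import *
try:
    place(148); print(roterr(), np.round(robot.observe()['joints'],2)); im,ci=snap('wrist','w9.png')
except robot.IKError as e:
    st('ikerr'); print(roterr(), np.round(robot.observe()['joints'],2))
```

```text
above t=39.7 stand xyz [ 19.  -64.7 140.7] F [-0.7 -0.8 -2. ] w 0.607
low t=40.8 stand xyz [ 49.6 -65.4  61. ] F [-1.3 -0.5 -0.1] w 0.605
u=47 fu=8.8 t=43.8 stand xyz [ 41.5 -64.8  56.4] F [ 6.6 -0.6  6. ] w 0.604
[-0.    -0.006  0.002] [ 0.64  0.61 -0.57  2.09  1.6   0.16 -2.82]
```

Run:
```python
from h import *
release(148); im,ci=snap('wrist','w10.png')
pick((429,76)); robot.hold(.2); st()
print(np.round(robot.observe()['joints'],2))
for y in (238,230):
  for u,n in [(75,90),(60,50),(60,12),(60,5),(47,5)]:
    q=kin.ik(P(u,y,n),rot(YAW,np.pi/6)); print(y,u,n,None if q is None else np.round(q,2))
```

```text
open t=44.2 stand xyz [ 37.3 -65.   53. ] F [ 0.5  1.4 -0.4] w 0.730
clear t=44.9 stand xyz [  2.1 -65.7 113.2] F [ 0.2  0.1 -0.3] w 0.734
('book1', 0.93, array([428.9,  76.4]), array([ 56.4, 102.1]), np.float64(-0.207)) []
down t=47.8 stand xyz [-156.   131.4    5.9] F [0.5 0.2 0.8] w 0.999
gripped t=48.4 stand xyz [-156.8  131.2    5.1] F [ 0.  -0.9  3.3] w 0.602
lifted t=49.3 stand xyz [-157.5  130.9  109.3] F [ 0.2  0.5 -0.2] w 0.608
 t=49.5 stand xyz [-157.5  131.3  109.2] F [ 0.3  0.3 -1.5] w 0.605
[ 0.56  0.46 -0.96  2.15  0.54  0.8  -2.52]
238 75 90 [ 0.62  0.43 -0.74  2.14  1.07  0.29 -2.49]
238 60 50 [ 0.43  0.47 -0.52  2.15  1.34  0.19 -2.78]
238 60 12 [ 0.95  1.08 -1.33  2.09  1.78  0.9  -2.82]
238 60 5 [ 0.94  1.11 -1.33  2.08  1.79  0.91 -2.82]
238 47 5 [ 0.95  1.12 -1.34  2.11  1.82  0.92 -2.84]
230 75 90 [ 0.65  0.43 -0.75  2.13  1.06  0.29 -2.47]
230 60 50 [ 0.46  0.47 -0.53  2.15  1.32  0.19 -2.75]
230 60 12 [ 0.86  0.86 -1.11  2.09  1.7   0.64 -2.87]
230 60 5 [ 0.96  1.11 -1.33  2.08  1.79  0.91 -2.8 ]
230 47 5 [ 0.97  1.12 -1.34  2.11  1.82  0.91 -2.82]
```

View pics/w10.png

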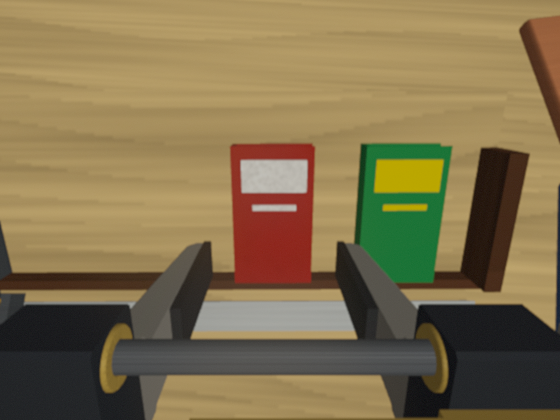

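Run:
```python
from h import *
p=np.array(robot.observe()['tcp_pos']); robot.servo_line(p+[0,0,90],200)
robot.goto_joints([0.95,.86,-1.33,2.09,1.7,.9,-2.78]); st('QB'); print(roterr())
for y in (238,230):
  for u,n in [(75,90),(60,50),(60,12),(60,5),(47,5)]:
    q=kin.ik(P(u,y,n),rot(YAW,np.pi/6)); print(y,u,n,None if q is None else np.round(q,2))
```

```text
QB t=51.3 stand xyz [ 53.2 -10.1 143.6] F [ 0.8  0.4 -0.6] w 0.611
[-0.161 -0.068 -0.009]
238 75 90 [ 1.03  0.89 -1.41  2.12  1.55  0.83 -2.72]
238 60 50 [ 0.98  0.95 -1.34  2.12  1.67  0.82 -2.8 ]
238 60 12 [ 0.92  1.01 -1.27  2.09  1.75  0.82 -2.84]
238 60 5 [ 0.91  1.02 -1.26  2.09  1.77  0.82 -2.85]
238 47 5 [ 0.92  1.02 -1.25  2.11  1.8   0.82 -2.88]
230 75 90 [ 1.05  0.89 -1.41  2.12  1.54  0.82 -2.7 ]
230 60 50 [ 0.99  0.95 -1.33  2.12  1.67  0.81 -2.78]
230 60 12 [ 0.94  1.01 -1.27  2.09  1.75  0.81 -2.82]
230 60 5 [ 0.93  1.02 -1.26  2.08  1.76  0.81 -2.83]
230 47 5 [ 0.94  1.02 -1.25  2.11  1.79  0.81 -2.86]
```

Run:
```python
from h import *
place(235); print(roterr(), np.round(robot.observe()['joints'],2)); im,ci=snap('wrist','w11.png')
release(235); im,ci=snap('wrist','w12.png')
for r in rects('wrist',ci,im): print(*r)
```

```text
above t=51.6 stand xyz [ 19.8  21.5 141.7] F [-0.3 -0.3 -1.1] w 0.604
low t=52.7 stand xyz [50.  21.9 61.3] F [-2.9 -0.1  3.7] w 0.611
u=46 fu=8.3 t=56.0 stand xyz [41.2 22.1 56.4] F [6.6 0.8 5.1] w 0.605
[ 0.    -0.008  0.001] [ 0.93  1.03 -1.26  2.11  1.8   0.82 -2.87]
open t=56.4 stand xyz [36.7 21.9 52.7] F [ 0.3  0.1 -0.1] w 0.729
clear t=57.0 stand xyz [  1.7  21.3 112.9] F [-0.1 -1.4 -0.1] w 0.734
book2 0.66 [ 654.9 -226. ] [ 73.9 139.7] -0.224
book4 0.65 [ 651.6 -123.5] [ 77.5 125.2] -0.131
book1 0.59 [642.4 -19.7] [ 74.7 120.3] 0.056
```

View pics/w12.png

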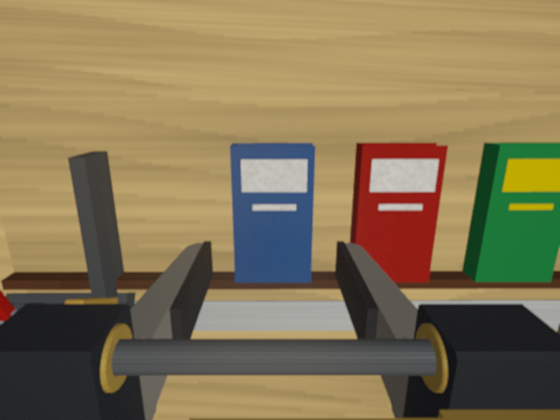

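All three are straight on the lip. Now close the row with the bookend.

Run:
```python
from h import *
grip(0.4,20); robot.movep(S(-34,142.5,200),rot(YAW)); robot.servo_line(S(-34,142.5,50),200); grip(0,40); st('tab')
robot.servo_line(S(-34,60,50),60); st()
robot.servo_line(S(-34,-30,50),50); st()
y=-30
while y>-56:
    y-=1; robot.servo_line(S(-34,y,50),20); f=F()[1]
    if f>16: break
robot.hold(.3); st('y=%d'%y); robot.hold(.5); st()
im,ci=snap('wrist','w13.png')
for n in ['tab_top','lever_knob']: print(n,[(c,Sinv(p).round(1)) for c,p in pin(n,'wrist',ci)])
```

```text
tab t=59.9 stand xyz [-33.7 142.6  50.5] F [-0.8 -1.3  3.5] w 0.124
 t=61.5 stand xyz [-33.6  58.7  50.4] F [0.2 2.2 5.6] w 0.127
 t=63.4 stand xyz [-33.5 -29.5  50.4] F [2.6 6.4 5.1] w 0.130
y=-45 t=67.5 stand xyz [-33.4 -39.3  50.4] F [ 4.8 16.6  0.4] w 0.122
 t=68.0 stand xyz [-33.4 -39.4  50.4] F [ 4.8 17.6  0.1] w 0.130
tab_top [(0.8, array([-35.8, -37.3,  82.1]))]
lever_knob [(0.88, array([  3.6,  24.4, 100.1]))]
```

View pics/w13.png

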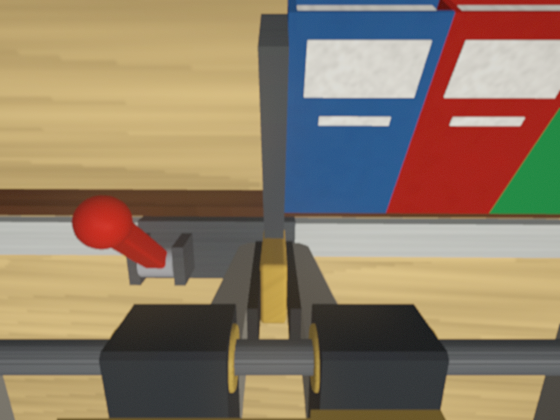

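Run:
```python
from h import *
grip(0.3); st('rel'); p=np.array(robot.observe()['tcp_pos']); robot.servo_line(p+[0,0,110],200)
flip(22.5,1.4,-0.02); st()
p=np.array(robot.observe()['tcp_pos']); robot.servo_line(p+[-20,0,90],200)
robot.movep(S(-110,-60,330),rot(YAW)); im,ci=snap('wrist','w14.png')
for n in ['tab_top','lever_knob','book1','mug','paperweight','glasses_case']: print(n,[(c,Sinv(p).round(1)) for c,p in pin(n,'wrist',ci)])
```

```text
rel t=68.5 stand xyz [-34.9 -46.7  49.3] F [-0.9  0.3  0.7] w 0.298
at knob t=70.7 stand xyz [ 8.  22.  83.1] F [ 1.2 -0.5  0.5] w 0.499
gripped t=71.2 stand xyz [ 8.4 22.7 83.5] F [0.5 0.2 2.7] w 0.196
th 1.16 t=71.5 stand xyz [-5.1 22.7 91.6] F [ 0.7 -0.8  3.2] w 0.201
th 0.93 t=71.9 stand xyz [-19.9  22.6  96.4] F [-1.3  1.   3.3] w 0.199
th 0.69 t=72.2 stand xyz [-35.4  22.6  98. ] F [-1.7  1.6  3.8] w 0.200
th 0.45 t=72.6 stand xyz [-48.7  22.5  96.6] F [4.2 1.4 4.6] w 0.198
th 0.22 t=72.9 stand xyz [-66.8  22.5  89.6] F [-4.5  1.3  1.7] w 0.198
th -0.02 t=73.2 stand xyz [-77.7  22.5  81.2] F [-1.8  2.1 -2.3] w 0.199
 t=74.4 stand xyz [-77.3  22.  160.2] F [ 0.6  0.2 -0.7] w 0.499
tab_top [(0.81, array([-35.5, -38.6,  82.9]))]
lever_knob [(0.85, array([-75.7,  23.4,  98.4]))]
book1 [(0.92, array([ 45. , -74.1,  45. ])), (0.92, array([  41. , -183.7,   46.8])), (0.64, array([  43. , -123.5,   45.4]))]
mug []
paperweight [(0.88, array([-216.1, -387.6,    1.2])), (0.23, array([-80. ,  21.1,  98.9]))]
glasses_case [(0.87, array([   4.2, -333.7,    0.6]))]
```

View pics/w14.png

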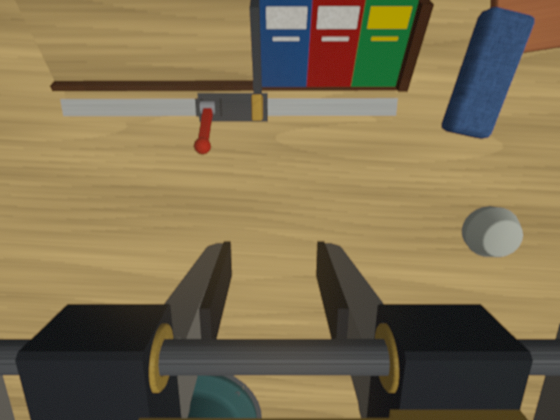

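Row closed, lever forward. One near check for gaps.

```bash
python3 - <<'E'
from h import *
robot.movep(S(-60,-130,260),rot(YAW)); im,ci=snap('wrist','w15.png'); st()
E
python3 -c "
import cv2;i=cv2.imread('pics/w15.png');cv2.imwrite('pics/w15c.png',cv2.resize(i[0:270,120:500],None,fx=2,fy=2,interpolation=2))"
```

```text
t=76.4 stand xyz [ -59.7 -128.4  260.7] F [0.1 0.8 1.3] w 0.501
```

View pics/w15c.png

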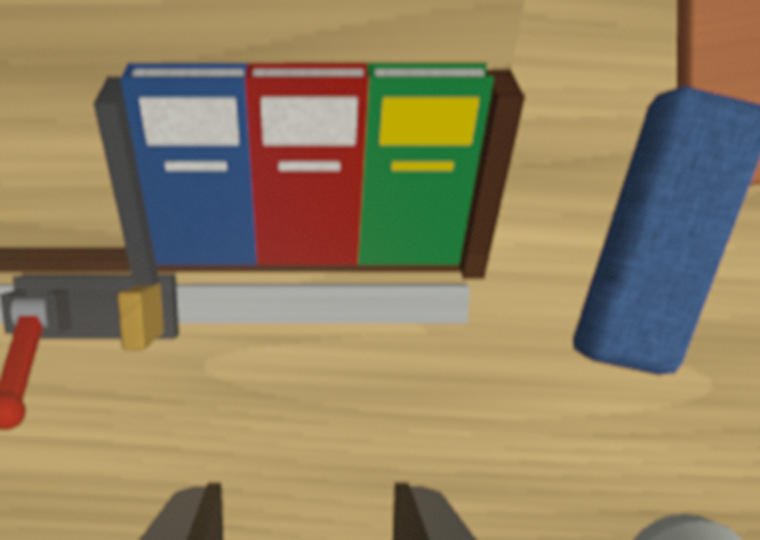

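The three books lie closed up between plate and cheek, with heads level and feet on the lip. Handing in.

```bash
python3 -c "
from h import *
robot.job_done(); print('done')"
```

```text
the job is handed in; nothing more can be done
done
```

The job is done and handed in at about 76 s on the robot's clock. Three books were on the desk: green, red and blue. They now lie flat on the slope, covers up and heads up, with their feet against the lip. They were set out after the lever was freed and the bookend opened. I then closed the bookend on the row with about 17 N and locked the lever forward.

- **Row:** the last near picture shows no gaps between cheek, books and bookend plate, and the heads are level. With the bookend closed, the tool holding its tab read y ≈ -39.4 mm in the stand frame; a gapless row of three should give -40 mm.
- **Lever:** the knob was measured at (-75.7, 98.4) mm (x and height in the stand frame), against about (-76, 102) mm for fully locked.
- **Other things:** the paperweight and glasses case looked undisturbed. The mug was out of the last views, and the robot did not work near it.

- **Red book knocked:** it was shifted about 27 mm while the bookend was being opened, so I measured it again before picking it up.
- **Unexpected contact:** when I let go of the tab at the open end, the gripper read about 23 N sideways, probably a finger touching the lever mount. The bookend stayed at its open end.
- **Failed check:** the first approach for the green book was refused at a joint limit. I went in with another arm posture instead.

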